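# Lay the biscuit carton down in its taped bay

### The job

The tall carton of dog biscuits stands short of its place, the yellow taped bay with the bone sign on the ledge. Push it low down so that it slides, standing, up to the bay until the foot of its back is on or just over the nearest tape line, then push it near the top so that it falls over into the bay and lies flat inside the tape with its printed front up. Only push with the fingers: do not pinch, lift or crush the carton, and leave the jar and the other things as they are.

Things in the scene. Friction and masses are not known exactly. Their poses are not given: they have to be found in the camera images.
- bay: The bay: a rectangle of flat yellow tape on the ledge (no height), a yellow bone sign in its middle. Inside the tape 240 mm long (x), 170 mm wide (y); tape 24 mm wide. Origin at its centre, on the ledge; z up; x points away from the carton, which starts off the -x end, so the nearest tape line spans x = -144 to -120 mm. Fixed.
- carton: Rigid biscuit carton, 0.25 to 0.5 kg, standing: 50 thick (x), 120 wide (y), 190 mm tall (z). Origin: centre of its underside. Printed front (teal, cream bone) is the -x face; plain brown back is +x, 40 to 90 mm short of the tape, up to 15 mm off the bay's centre line and 0.15 rad from its x. Slides (friction 0.35 to 0.55) if pushed low, tips if pushed near the top, falls past 15 deg.
- carton_foot_left (a point): Corner of the carton: foot of its back, +y side: at (25, 60, 0) mm in the carton's frame
- carton_foot_right (a point): Corner of the carton: foot of its back, -y side: at (25, -60, 0) mm in the carton's frame
- carton_head_left (a point): Corner of the carton: top of its back, +y side: at (25, 60, 190) mm in the carton's frame
- carton_head_right (a point): Corner of the carton: top of its back, -y side: at (25, -60, 190) mm in the carton's frame
- jar: Closed white ceramic cookie jar with a blue band and knob, 132 mm across, 182 mm tall, 1.1 kg, standing past the far end of the bay. Origin at the centre of its underside. To be left alone.
- bagbox: Small green carton of waste bags, 45 x 70 mm and 100 mm tall, standing beside the bay or the carton's path on the side away from the robot. Origin at the centre of its underside. To be left alone.
- shampoo: Blue plastic shampoo bottle with a white cap, 54 mm across, 165 mm tall, standing on that same side. Origin at the centre of its underside. To be left alone.
- balm: Flat aluminium tin with an orange spot, 71 mm across, 26 mm high, beside the bay on that same side. Origin at the centre of its underside. To be left alone.
- chew: Dark red rubber chew bone lying flat, 125 mm long (y), 67 mm wide, 26 mm high. Origin at the centre of its underside. To be left alone.
- brush: Wooden grooming brush lying bristles down behind the jar, 195 mm long (x), 55 mm wide, 34 mm high. Origin near its middle, on the ledge. To be left alone.

How it is judged (in metres and radians):
On the way, in this order (a step that is already met when the one before it is completed fails the run):
1. the carton stands upright in front of the bay with the foot of its back on or just over the nearest tape line (angle between carton's own z axis and vertical below 0.1 rad and x of carton_foot_left in the frame of bay between -0.146 and -0.06 m and y of carton_foot_left in the frame of bay between -0.097 and 0.097 m and x of carton_foot_right in the frame of bay between -0.146 and -0.06 m and y of carton_foot_right in the frame of bay between -0.097 and 0.097 m), for 0.2 s.
2. the carton has fallen over and lies with its printed front up, inside the bay (angle between carton's own x axis and vertical above 3.05 rad and x of carton_foot_left in the frame of bay between -0.132 and 0.132 m and y of carton_foot_left in the frame of bay between -0.097 and 0.097 m and x of carton_foot_right in the frame of bay between -0.132 and 0.132 m and y of carton_foot_right in the frame of bay between -0.097 and 0.097 m and x of carton_head_left in the frame of bay between -0.132 and 0.132 m and y of carton_head_left in the frame of bay between -0.097 and 0.097 m and x of carton_head_right in the frame of bay between -0.132 and 0.132 m and y of carton_head_right in the frame of bay between -0.097 and 0.097 m), for 0.2 s.
At the end, for the whole second after the job is handed in: The carton lies flat on its back (within 5 degrees), printed front up, at rest, and no corner of its lower face reaches beyond the middle of the tape width (12 mm outside the inner rectangle). The jar, green box, bottle, tin, chew bone and brush are within 20 mm of where they began and upright (all of step 2 and linear speed of carton below 0.02 m/s and distance of each of jar, bagbox, shampoo, balm, chew, brush from where it was at the start of the episode below 0.02 m and angle between each of jar, bagbox, shampoo, balm, chew, brush's own z axis and vertical below 0.15 rad); the robot touches nothing.
It fails at once if the carton is lifted: both foot corners of its back more than 20 mm above the ledge (height (world z) of each of carton_foot_left, carton_foot_right above 0.02 m).
It fails at once if the carton is pinched or crushed: more than 30 N between fingers and carton (contact force between the fingers and carton above 30 N).
It fails at once if the carton is tipped over by fingers working at or below its lower half instead of near the top (angle between carton's own z axis and vertical between 0.2 and 1.2 rad and contact force between the fingers and carton above 1 N and height (world z) of the grasp point below 0.105 m).
It fails at once if a bystander is shoved more than 20 mm or tipped (distance of any of jar, bagbox, shampoo, balm, chew, brush from where it was at the start of the episode above 0.02 m or angle between any of jar, bagbox, shampoo, balm, chew, brush's own z axis and vertical above 0.3 rad).
It also fails if it takes over 42 s, if anything falls off the work surface, if the arm or the gripper's body presses on something with over 40 N, if the wrist force passes 120 N, or if a joint passes its speed limit or range.

### The arm

A 7-joint arm with a two-finger parallel gripper is mounted at the origin on the work surface. World frame = base frame: x ahead of the robot, y to its left, z up, the work surface at z = 0. Lengths are in m, angles in degrees, forces in N, time in s.
With the tool pointing down it reaches from about 0.35 to 0.9 m from the base axis. Payload 19.9 kg.
Tool frame: the origin (TCP) lies midway between the tips of the shut fingers; the grasp point (between the pads) lies 19 mm behind it; z points along the fingers, y is the line along which they close (so a half turn about z gives the same grasp; the last joint's range is limited). The gripper opens to 85 mm and grips with 20 to 120 N. Pads are 22 mm wide; open, the fingers measure 114 mm over their backs; the gripper's body (76 mm by 85 mm) begins 54 mm behind the grasp point. The pads swing forward as they close: fully open they stand 13 mm farther back than shut.
Start: joints at [-70.159, 23.915, -0.59, 92.452, 0.269, 63.638, -3.037], TCP at [0.236, 0.579, 0.231] pointing down, gripper open.
Joint ranges: [-161.28, 161.28], [-22.2, 115.67], [-73.04, 71.86], [3.21, 147.25], [-68.34, 248.33], [10.77, 114.83], [-161.83, 161.83]. Speed limits (degrees/s): [108.29, 108.29, 136.94, 136.94, 172.46, 172.46, 172.46].

### API

Orientations are given as [roll, pitch, yaw] about the fixed x, y, z axes, in that order (R = Rz(yaw) Ry(pitch) Rx(roll)).
In Python, from plant import r, viewer, job gives the robot as it stands (r), with the cameras (viewer) and the job (job).
- The arm moves only by the tool shift_gripper, called after "Call:" as name(argument=value, ...) on one line, values as JSON. Schema: {"type":"object","properties":{"deltas":{"type":"object","properties":{"offsets":{"type":"array","items":{"type":"array","items":{"type":"number"},"minItems":6,"maxItems":6},"minItems":1,"maxItems":20}},"additionalProperties":false,"required":["offsets"]},"jaw":{"type":"number"},"grip_n":{"type":"number"},"only":{"type":"string"},"quiet":{"type":"boolean"},"lines":{"type":"string"}},"required":["deltas"],"additionalProperties":false}. deltas is an object whose key "offsets" holds a list of rows, 1 to 20 of them, each of 6 numbers: dx, dy, dz in shares of 1 m (1.0 is 1 m), then a rotation vector rx, ry, rz in a scale on which 1.0 is pi/2 rad; each row is the pose to reach, as a shift and turn from the pose commanded when the call began, along the tool's axes at that moment; what a row does not reach only later rows make up. A row lasts 1/8 s, in which the tool goes at most 0.0625 m and 10.7 degrees, less where a joint would pass 70% of its speed; a pose out of reach is approached as far as the arm can. jaw is the finger opening in m, set as the call begins (left out keeps the last). The fingers move at their own pace and stop on an object; grip_n is the grip in N (left out, the last holds). Time passes only in rows, so rows that do not move let the fingers close. The tool returns the time, the measured TCP pose, the force, the opening and the grip force at its end. only (a regular expression) keeps the lines of the reply that match it, lines (a string "A,B") keeps lines A to B, and quiet returns only ok. No shift or turn number may pass 1 either way. Input that does not fit is refused with a message, and nothing moves.
- r.state(): the state, without advancing time (a new reading comes with each control period).
- viewer.camera(name): name is "scene" or "top" or "wrist"; returns the picture (400x640x3 uint8, red, green, blue); there is no depth.
- viewer.camera_info(name): a dict with "fx", "fy", "cx", "cy" (pixels), "R" (3x3) and "t" (3): a world point X has camera coordinates R X + t. Camera axes: x right, y down, z forward; pixel columns grow to the right and rows downward; lengths in m; the calibration is good to about 2 mm. A picture is of the moment at which its call begins: read the wrist's pose just before it. camera_info takes no time and is no camera call; for the wrist camera it gives the pose at the moment of the call.
- job.finish_job(): hands the job in; it is judged then, once.
The state is a dict: "clock": time; "qpos": joint angles; "joint_vel": joint speeds; "effort": joint torques, N m; "ee_pos": TCP position; "ee_rot": TCP orientation; "force": force on the tool from outside, world axes, zero at the start; "ft_torque": the same for the moment, N m; "width": finger opening in m; "finger_force": force on a finger pad.
Only numpy, scipy, OpenCV 4.12 (cv2) and the standard library are available. Lean on these libraries where they do the work, as an engineer would, in place of code of your own. Each camera call takes 0.05 s, during which the arm holds its last target. There are 200 camera calls.

## Working session

There is one attempt and no reset: what is moved stays moved. The work goes in short steps, Python scripts to look and compute and a tool call to move; the robot and the scene stay as the last step left them, time stands still between calls to the robot, and variables do not carry over. Pictures are saved under pics/ and viewed, at most 10 in all, crops included, and the job is handed in when it is done.

```bash
ls; mkdir -p pics; python3 - <<'E'
from plant import r, viewer, job
import cv2
for n in("top","scene"):
    cv2.imwrite(f"pics/{n}0.png",viewer.camera(n)[:,:,::-1])
    i=viewer.camera_info(n);print(n,i)
print(r.state())
E
```

```text
pics
plant.py
top {'fx': 369.32184883974276, 'fy': 369.32184883974276, 'cx': 319.88122941298315, 'cy': 202.75219976692068, 'R': array([[-0.01032798, -0.99994357,  0.00248718],
       [-0.98001655,  0.00962798, -0.1986828 ],
       [ 0.19864764, -0.00448947, -0.98006069]]), 't': array([0.18056993, 0.60163422, 0.99887413])}
scene {'fx': 416.77903353722184, 'fy': 416.77903353722184, 'cx': 315.3985740858899, 'cy': 192.2687024041737, 'R': array([[-0.36171526,  0.9322878 , -0.00123301],
       [ 0.79662638,  0.30839286, -0.51988484],
       [-0.48430205, -0.18903253, -0.85423546]]), 't': array([ 0.03795797, -0.43681877,  1.37420081])}
{'clock': 0.1, 'qpos': array([-70.1593815 ,  23.94621179,  -0.58993616,  92.48132216,
         0.27045647,  63.63952773,  -3.03480025]), 'joint_vel': array([ 0.04488131, -0.09981632, -0.10000214, -0.07154584, -0.04523684,
        0.08111027, -0.00023752]), 'effort': array([-3.12696448e-04, -8.65821433e+01,  6.79419246e-01, -4.35641813e+01,
        1.91854971e-02,  4.84056349e-03, -1.15731245e-05]), 'ee_pos': array([0.23623425, 0.5782938 , 0.23071105]), 'ee_rot': array([-1.79934552e+02,  6.23060957e-03,  1.57784111e+02]), 'force': array([-0.3281429 ,  0.57626262, -0.70246095]), 'ft_torque': array([0.03874413, 0.01803472, 0.00135096]), 'finger_force': 0.0, 'width': 0.08540963680915267}
```

View pics/top0.png

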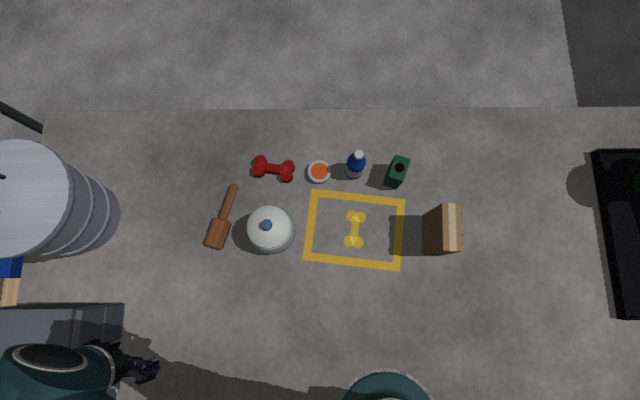

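View pics/scene0.png

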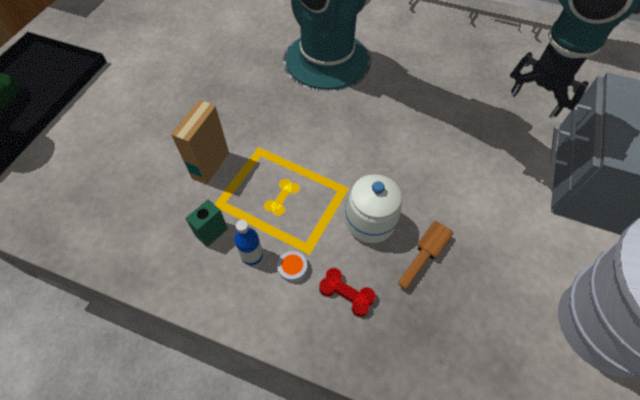

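The top view shows the bay at px (303–405, 190–270). The carton is right of it at (421–462, 203–255), with its brown back facing the bay, and the robot base is at the bottom. The bystanders sit on the far side in the row at about y = 170. Next I'll segment the bay and zoom in on the carton.

```bash
cat > h.py <<'E'
import numpy as np,cv2
from plant import r, viewer, job
def ray(n,uv,z,i=None):
    i=i or viewer.camera_info(n);uv=np.atleast_2d(uv).astype(float)
    d=np.c_[(uv[:,0]-i["cx"])/i["fx"],(uv[:,1]-i["cy"])/i["fy"],np.ones(len(uv))]@i["R"]
    c=-i["R"].T@i["t"];s=(z-c[2])/d[:,2];return c+s[:,None]*d
def tri(uvs):  # {cam:(u,v)} -> point
    A=[];b=[]
    for n,(u,v) in uvs.items():
        i=viewer.camera_info(n);R,t=i["R"],i["t"]
        for k,p,c,f in((0,u,i["cx"],i["fx"]),(1,v,i["cy"],i["fy"])):
            m=(p-c)/f;A.append(R[k]-m*R[2]);b.append(m*t[2]-t[k])
    return np.linalg.lstsq(np.array(A),np.array(b),rcond=None)[0]
E
python3 - <<'E'
from h import *
for n in("top","scene"):
    im=cv2.imread(f"pics/{n}0.png");hs=cv2.cvtColor(im,cv2.COLOR_BGR2HSV)
    m=cv2.inRange(hs,(20,150,90),(32,255,255))
    cs=max(cv2.findContours(m,cv2.RETR_EXTERNAL,cv2.CHAIN_APPROX_NONE)[0],key=lambda c:cv2.boundingRect(c)[2]*cv2.boundingRect(c)[3])
    w=ray(n,cs[:,0,:],0)[:,:2]
    rc=cv2.minAreaRect((w*1000).astype(np.float32));print(n,rc)
a=cv2.imread("pics/top0.png")[190:270,395:475];b=cv2.imread("pics/scene0.png")[90:190,165:235]
a=cv2.resize(a,None,fx=5,fy=5,interpolation=2);b=cv2.resize(b,None,fx=5,fy=5,interpolation=2)
o=np.zeros((500,750,3),np.uint8);o[:400,:400]=a;o[:500,400:750]=b;cv2.imwrite("pics/z.png",o)
E
```

```text
top ((535.4918212890625, 72.17154693603516), (285.1618347167969, 215.72088623046875), 82.64582061767578)
scene ((534.981201171875, 70.28626251220703), (288.2993469238281, 217.9359588623047), 82.57801055908203)
```

View pics/z.png

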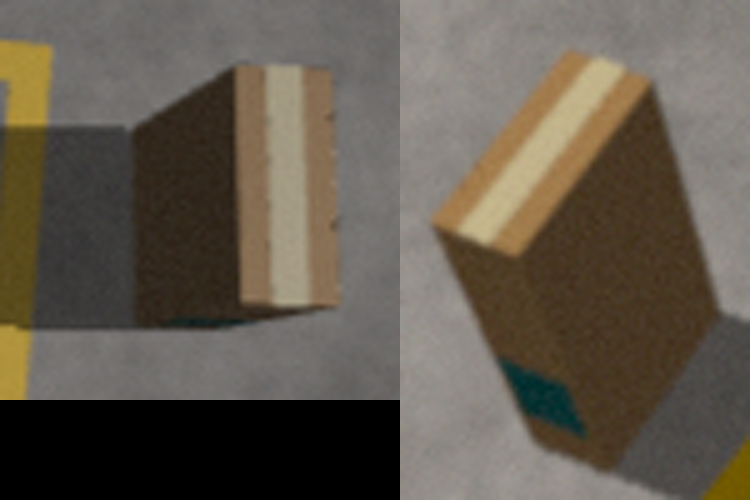

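```bash
python3 - <<'E'
from h import *
P=dict(headL=((443.2,250.6),(215.6,106)),headR=((442.2,203.2),(189.4,141.2)),fheadL=((462.6,251.2),(199.4,100)),fheadR=((461,203.6),(171.6,134.8)),footL=((422.4,255.6),(228.6,153)),footR=((421.6,216),(207.4,184.4)))
a=np.radians(82.6);c=np.array([.535,.0715]);B=np.array([[np.cos(a),np.sin(a)],[-np.sin(a),np.cos(a)]])
for k,(t,s) in P.items():
    X=tri(dict(top=t,scene=s));z=0 if 'foot' in k else .19
    q=ray("top",t,z)[0];print(k,X.round(4),"bay",(B@(X[:2]-c)).round(4),"top@z",q.round(4),(B@(q[:2]-c)).round(4),"sc",ray("scene",s,z)[0].round(4))
s=r.state();i=viewer.camera_info("wrist");print(-i["R"].T@i["t"],i["R"],s["ee_pos"])
# bystanders in bay frame
im=cv2.imread("pics/top0.png");hs=cv2.cvtColor(im,cv2.COLOR_BGR2HSV)
for n,lo,hi,z in(("green",(60,80,20),(90,255,255),.1),("blue",(100,130,30),(125,255,255),.15),("red",(170,130,40),(180,255,255),.02)):
    m=cv2.inRange(hs,lo,hi);m[:130]=0;m[270:]=0;m[:,:130]=0;m[:,415:]=0
    ys,xs=np.where(m)
    if len(xs):
        for u in((xs.min(),ys.min()),(xs.max(),ys.max())):
            q=ray("top",u,z)[0];print(n,u,q.round(3))
E
```

```text
headL [ 0.4547 -0.1259  0.1873] bay [-0.2061  0.0542] top@z [ 0.4547 -0.1254  0.19  ] [-0.2056  0.0543] sc [ 0.4567 -0.1237  0.19  ]
headR [ 0.5729 -0.1316  0.1869] bay [-0.1965 -0.0638] top@z [ 0.5729 -0.1319  0.19  ] [-0.1968 -0.0638] sc [ 0.5746 -0.1281  0.19  ]
fheadL [ 0.4525 -0.1724  0.1884] bay [-0.2525  0.0504] top@z [ 0.4528 -0.1727  0.19  ] [-0.2528  0.0501] sc [ 0.4536 -0.1703  0.19  ]
fheadR [ 0.5715 -0.1792  0.1873] bay [-0.2439 -0.0685] top@z [ 0.5715 -0.1791  0.19  ] [-0.2438 -0.0684] sc [ 0.5731 -0.1762  0.19  ]
footL [ 0.4541 -0.1287 -0.0063] bay [-0.2089  0.0545] top@z [ 0.4536 -0.1266  0.    ] [-0.2069  0.0552] sc [ 0.4579 -0.1258  0.    ]
footR [ 0.5718 -0.1317 -0.0011] bay [-0.1967 -0.0627] top@z [ 0.5719 -0.1319  0.    ] [-0.197  -0.0628] sc [ 0.5723 -0.1305 -0.    ]
[0.16627278 0.60741274 0.3735991 ] [[ 3.78552858e-01  9.25579343e-01 -7.83625903e-04]
 [ 8.83686736e-01 -3.61167107e-01  2.97751697e-01]
 [ 2.75309800e-01 -1.13407236e-01 -9.54643029e-01]] [0.23623425 0.5782938  0.23071105]
green (np.int64(383), np.int64(155)) [ 0.732 -0.006  0.1  ]
green (np.int64(409), np.int64(188)) [ 0.635 -0.074  0.1  ]
blue (np.int64(263), np.int64(154)) [0.721 0.327 0.15 ]
blue (np.int64(365), np.int64(228)) [0.517 0.059 0.15 ]
red (np.int64(252), np.int64(155)) [0.763 0.38  0.02 ]
red (np.int64(293), np.int64(181)) [0.679 0.255 0.02 ]
```

```bash
cat >> h.py <<'E'
from scipy.spatial.transform import Rotation as Ro
YAW=82.6;a=np.radians(YAW);C=np.array([.535,.0715]);b=np.array([np.cos(a),np.sin(a)]);n_=np.array([-b[1],b[0]])
def to(bx,by,z,tilt):
    "row needed for TCP at bay (bx,by), height z, fingers tilted forward by tilt deg"
    s=r.state();R0=Ro.from_euler("xyz",s["ee_rot"],degrees=True)
    T=Ro.from_euler("xyz",[180,-tilt,YAW],degrees=True)
    p=np.r_[C+bx*b+by*n_,z]
    print("row",R0.inv().apply(p-s["ee_pos"]).round(4),(R0.inv()*T).as_rotvec(degrees=True).round(2),"world",p.round(3),"zaxis",T.apply([0,0,1]).round(2))
def bay(p): q=np.array(p[:2])-C;return np.array([q@b,q@n_,p[2]])
E
python3 -c "
from h import *
to(-.36,-.005,.33,0)"
```

```text
row [-0.5651 -0.7031 -0.0984] [-5.000e-02  5.000e-02  7.518e+01] world [ 0.494 -0.286  0.33 ] zaxis [ 0. -0. -1.]
```

The manual's scale: turns go in shares of pi/2 rad. Converting my numbers, 75.2 degrees is 0.8356.

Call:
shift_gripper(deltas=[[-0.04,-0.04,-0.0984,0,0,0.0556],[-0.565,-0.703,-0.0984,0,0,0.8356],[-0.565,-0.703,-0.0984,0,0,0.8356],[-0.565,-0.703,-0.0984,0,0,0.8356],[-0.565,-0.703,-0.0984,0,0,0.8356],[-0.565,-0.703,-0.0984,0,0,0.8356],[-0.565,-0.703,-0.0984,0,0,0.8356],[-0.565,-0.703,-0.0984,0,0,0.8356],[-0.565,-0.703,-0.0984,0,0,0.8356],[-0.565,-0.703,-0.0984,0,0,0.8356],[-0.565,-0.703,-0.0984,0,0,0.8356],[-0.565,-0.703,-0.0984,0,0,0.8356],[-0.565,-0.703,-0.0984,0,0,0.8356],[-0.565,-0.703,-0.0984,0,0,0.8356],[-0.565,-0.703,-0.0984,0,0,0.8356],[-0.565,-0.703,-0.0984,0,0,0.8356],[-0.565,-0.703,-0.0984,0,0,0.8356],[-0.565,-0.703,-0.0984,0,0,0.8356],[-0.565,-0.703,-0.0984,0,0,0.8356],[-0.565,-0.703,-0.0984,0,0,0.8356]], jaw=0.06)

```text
refused: deltas: the value is not of type 'object' (schema: type "object"). Nothing was moved.
```

The call was refused and nothing moved: it wants an object with the rows under "offsets". Same move again in that form.

Call:
shift_gripper(deltas={"offsets": [[-0.04,-0.04,-0.0984,0,0,0.0556],[-0.565,-0.703,-0.0984,0,0,0.8356],[-0.565,-0.703,-0.0984,0,0,0.8356],[-0.565,-0.703,-0.0984,0,0,0.8356],[-0.565,-0.703,-0.0984,0,0,0.8356],[-0.565,-0.703,-0.0984,0,0,0.8356],[-0.565,-0.703,-0.0984,0,0,0.8356],[-0.565,-0.703,-0.0984,0,0,0.8356],[-0.565,-0.703,-0.0984,0,0,0.8356],[-0.565,-0.703,-0.0984,0,0,0.8356],[-0.565,-0.703,-0.0984,0,0,0.8356],[-0.565,-0.703,-0.0984,0,0,0.8356],[-0.565,-0.703,-0.0984,0,0,0.8356],[-0.565,-0.703,-0.0984,0,0,0.8356],[-0.565,-0.703,-0.0984,0,0,0.8356],[-0.565,-0.703,-0.0984,0,0,0.8356],[-0.565,-0.703,-0.0984,0,0,0.8356],[-0.565,-0.703,-0.0984,0,0,0.8356],[-0.565,-0.703,-0.0984,0,0,0.8356],[-0.565,-0.703,-0.0984,0,0,0.8356]]}, jaw=0.06)

```text
clock: 2.6
ee_pos: [0.4937, -0.2852, 0.33]
ee_rot: [180.0, -0.0, 82.6]
force: [0.6, -0.5, -0.4]
width: 0.0603
finger_force: 0.0
```

```bash
python3 -c "
from h import *
print(r.state()['qpos'].round(1),bay(r.state()['ee_pos']))
to(-.36,-.005,.28,50);to(-.36,-.005,.33,0)"
```

```text
[-14.5  19.5  53.3  94.6 -16.2  74.1  34.4] [-0.35904935 -0.00500823  0.32998435]
row [-0.001 -0.     0.05 ] [1.000e-02 4.998e+01 6.000e-02] world [ 0.494 -0.286  0.28 ] zaxis [ 0.1   0.76 -0.64]
row [-0.001 -0.    -0.   ] [ 0.04 -0.02  0.04] world [ 0.494 -0.286  0.33 ] zaxis [ 0. -0. -1.]
```

In the tool's units: 50 degrees is 0.5556.

Call:
shift_gripper(deltas={"offsets": [[0,0,0.01,0,0.1111,0],[0,0,0.02,0,0.2222,0],[0,0,0.03,0,0.3333,0],[0,0,0.04,0,0.4444,0],[0,0,0.05,0,0.5556,0],[0,0,0.05,0,0.5556,0],[0,0,0.05,0,0.5556,0]]})

```text
clock: 3.48
ee_pos: [0.4939, -0.2858, 0.2803]
ee_rot: [179.9, -49.8, 82.7]
force: [0.5, -0.3, 0.1]
width: 0.0602
finger_force: 0.0
```

```bash
python3 -c "
from h import *
print(r.state()['qpos'].round(1),bay(r.state()['ee_pos']))
to(-.30,-.005,.018,50)"
```

```text
[ 21.5  39.3  37.6  85.3 -51.5 107.   58.8] [-0.35961293 -0.00527587  0.28031811]
row [-0.162  -0.0005  0.2148] [0.01 0.18 0.05] world [ 0.501 -0.227  0.018] zaxis [ 0.1   0.76 -0.64]
```

In the tool's units: -5 degrees is -0.0556.

Call:
shift_gripper(deltas={"offsets": [[-0.05,0,0.06,0,0,0],[-0.1,0,0.12,0,-0.0222,0],[-0.14,0,0.17,0,-0.0444,0],[-0.155,0,0.205,0,-0.0556,0],[-0.162,0,0.2148,0,-0.0556,0],[-0.162,0,0.2148,0,-0.0556,0],[-0.162,0,0.2148,0,-0.0556,0],[-0.162,0,0.2148,0,-0.0556,0]]})

```text
clock: 4.47
ee_pos: [0.5019, -0.2273, 0.0192]
ee_rot: [179.8, -44.9, 82.7]
force: [-0.4, -0.0, 0.4]
width: 0.0602
finger_force: 0.0
```

```bash
python3 -c "
from h import *
cv2.imwrite('pics/top1.png',viewer.camera('top')[:,:,::-1]);cv2.imwrite('pics/sc1.png',viewer.camera('scene')[:,:,::-1])
print(r.state()['qpos'].round(1),bay(r.state()['ee_pos']))
to(-.25,-.005,.018,45);to(-.15,-.005,.018,45)"
```

```text
[ 18.   54.   31.9  97.1 -59.2  83.2  72.9] [-0.30006277 -0.00535656  0.01856253]
row [ 0.035  -0.0004  0.0358] [0.09 0.05 0.02] world [ 0.508 -0.177  0.018] zaxis [ 0.09  0.7  -0.71]
row [ 0.1058 -0.0005  0.1064] [0.09 0.05 0.02] world [ 0.521 -0.078  0.018] zaxis [ 0.09  0.7  -0.71]
```

View pics/sc1.png

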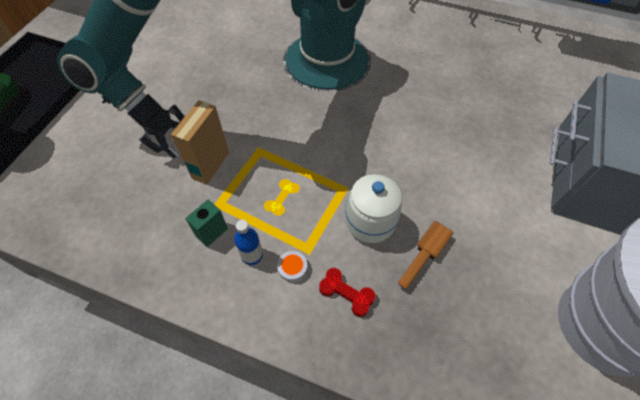

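The gripper is behind the carton, around px (165,135), low and tilted, with the carton undisturbed. I'll start the slow push now.

Call:
shift_gripper(deltas={"offsets": [[0.015,0,0.015,0,0,0],[0.027,0,0.027,0,0,0],[0.031,0,0.031,0,0,0],[0.035,0,0.035,0,0,0],[0.039,0,0.039,0,0,0],[0.043,0,0.043,0,0,0],[0.047,0,0.047,0,0,0],[0.051,0,0.051,0,0,0],[0.055,0,0.055,0,0,0],[0.059,0,0.059,0,0,0],[0.063,0,0.063,0,0,0],[0.067,0,0.067,0,0,0],[0.071,0,0.071,0,0,0],[0.075,0,0.075,0,0,0],[0.079,0,0.079,0,0,0],[0.083,0,0.083,0,0,0],[0.087,0,0.087,0,0,0],[0.09,0,0.09,0,0,0],[0.09,0,0.09,0,0,0]]})

```text
clock: 6.95
ee_pos: [0.5178, -0.0992, 0.0176]
ee_rot: [-180.0, -45.0, 82.6]
force: [1.2, -0.7, -0.3]
width: 0.0597
finger_force: 0.0
```

```bash
cat > m.py <<'E'
from h import *;import sys
print(bay(r.state()['ee_pos']),r.state()['qpos'].round(1))
A=viewer.camera('top')[:,:,::-1];B=viewer.camera('scene')[:,:,::-1]
o=np.zeros((480,800,3),np.uint8)
o[:,:400]=cv2.resize(A[180:276,390:470],(400,480),interpolation=2);o[:,400:]=cv2.resize(B[100:196,175:255],(400,480),interpolation=2)
cv2.imwrite(sys.argv[1],o)
E
python3 m.py pics/m1.png
```

```text
[-0.17147978 -0.00491931  0.01758564] [  8.7  48.8  27.7 106.9 -64.3  74.5  70.1]
```

View pics/m1.png

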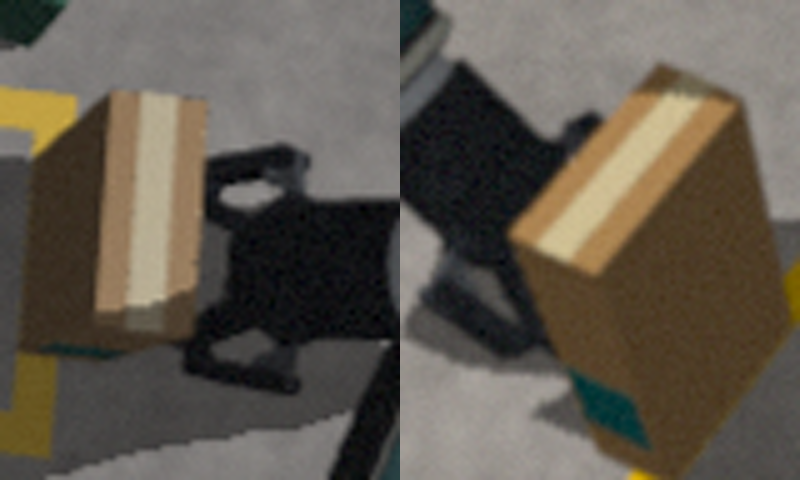

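The carton is upright and now square to the bay, with its back foot near the tape line: top crop (33,160) and (20,350).

```bash
python3 - <<'E'
from h import *
for u,z,s in(((412.4,198.4),.19,(214.4,155)),((409.2,242),.19,(244,120.4)),((396.6,212),0,None),((394,250),0,None)):
    print(bay(ray("top",u,z)[0]).round(4), bay(tri(dict(top=u,scene=s))).round(4) if s else "")
E
```

```text
[-0.1217 -0.0672  0.19  ] [-0.1221 -0.0679  0.1862]
[-0.1214  0.0432  0.19  ] [-0.1185  0.0448  0.1926]
[-0.1212 -0.066   0.    ] 
[-0.1224  0.0488  0.    ]
```

Call:
shift_gripper(deltas={"offsets": [[0.002,0,0.002,0,0,0],[0.005,0,0.005,0,0,0],[0.009,0,0.009,0,0,0],[0.013,0,0.013,0,0,0],[0.017,0,0.017,0,0,0],[0.017,0,0.017,0,0,0],[0.013,0,0.013,0,0,0],[0,0,0,0,0,0],[-0.03,0,-0.03,0,0,0],[0,0,-0.06,0,0,0],[0.03,0,-0.09,0,0,0],[0.066,0,-0.126,0,0,0],[0.066,0,-0.126,0,0,0],[0.066,0,-0.126,0,0,0]]})

```text
clock: 8.8
ee_pos: [0.512, -0.1428, 0.1532]
ee_rot: [-180.0, -45.0, 82.5]
force: [-0.6, 0.6, -0.0]
width: 0.0599
finger_force: 0.0
```

```bash
python3 m.py pics/m2.png;python3 -c "
from h import *
to(-.15,-.01,.16,45);to(-.08,-.01,.16,45)"
```

```text
[-0.21543727 -0.00478558  0.15315632] [  9.4  37.5  32.7 103.6 -55.2  84.2  60.6]
row [0.0513 0.0054 0.0406] [-0.02 -0.   -0.1 ] world [ 0.526 -0.079  0.16 ] zaxis [ 0.09  0.7  -0.71]
row [0.1008 0.0053 0.0901] [-0.02 -0.   -0.1 ] world [ 0.535 -0.009  0.16 ] zaxis [ 0.09  0.7  -0.71]
```

View pics/m2.png

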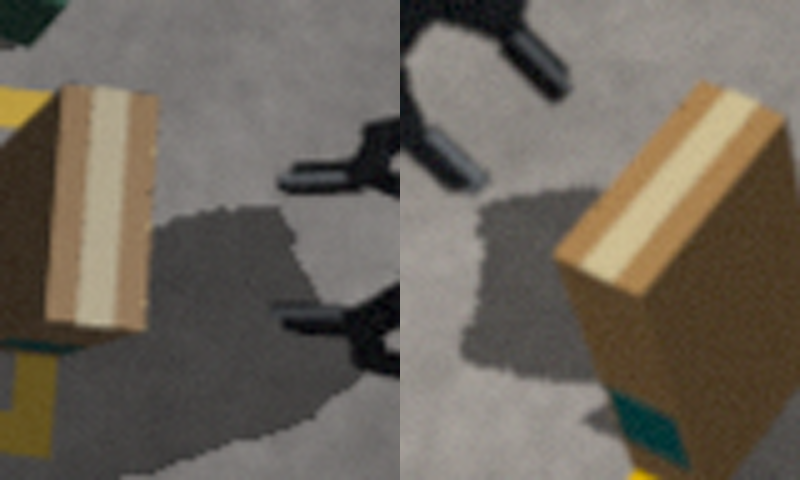

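The carton stands upright with its back foot at about bay x = -0.099, and the fingers are clear of it. Now I'll push near the top.

Call:
shift_gripper(deltas={"offsets": [[0.035,0.005,0.0243,0,0,0],[0.044,0.005,0.0333,0,0,0],[0.0493,0.005,0.0386,0,0,0],[0.0538,0.005,0.0431,0,0,0],[0.0583,0.005,0.0476,0,0,0],[0.0628,0.005,0.0521,0,0,0],[0.0673,0.005,0.0566,0,0,0],[0.0718,0.005,0.0611,0,0,0],[0.0763,0.005,0.0656,0,0,0],[0.0808,0.005,0.0701,0,0,0],[0.0853,0.005,0.0746,0,0,0],[0.0898,0.005,0.0791,0,0,0],[0.0943,0.005,0.0836,0,0,0],[0.0973,0.005,0.0866,0,0,0],[0.0973,0.005,0.0866,0,0,0],[0.08,0.005,0.06,0,0,0],[0.05,0.005,0.03,0,0,0],[0.04,0.005,0,0,0,0],[0.04,0.005,-0.02,0,0,0],[0.04,0.005,-0.02,0,0,0]]})

```text
clock: 11.4
ee_pos: [0.5194, -0.129, 0.1966]
ee_rot: [179.9, -45.0, 82.6]
force: [-0.1, 0.2, -0.2]
width: 0.0601
finger_force: 0.0
```

```bash
python3 -c "
from h import *
A=viewer.camera('top')[:,:,::-1];cv2.imwrite('pics/f.png',cv2.resize(A[140:290,240:440],(800,600),interpolation=2))
cv2.imwrite('pics/fs.png',viewer.camera('scene')[:,:,::-1])"
```

```text
(no output)
```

View pics/f.png

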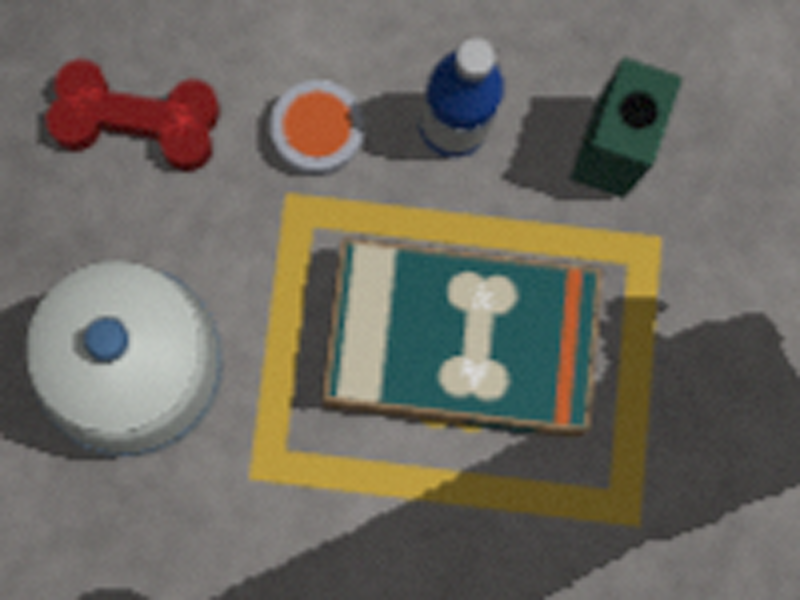

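The carton lies flat with its printed front up, inside the inner tape edge: crop (325–600, 238–432) against the tape's inner rectangle at about (287–627, 230–490). The bystanders in view look unmoved. I'm handing in.

```bash
python3 -c "
from plant import r, viewer, job
print(job.finish_job())"
```

```text
the job is handed in; nothing more can be done
None
```

I pushed the carton upright to the tape line and toppled it into the bay, where it lies flat with its printed front up inside the tape; the job is handed in at about 11.5 s on the robot's clock, with no verdict returned.

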